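# Bin the snapped LED module through the sprung flap

## Task

Pick out the snapped LED module and put it into the grey reject box on the bench: push the sprung flap down with the part in the gripper, hold the flap well open while you let go and until the module has dropped into the box, then withdraw so that the flap springs shut. Leave the two sound modules where they are.

Things in the scene. Friction and masses are not known exactly. Their poses are not given: they have to be found in the camera images.
- reject: the snapped LED module, loose on the bench, about 75 g: an aluminium bar with a black board on top and only two LED domes. Its whole part is 50 mm long (x), 28 mm wide (y) and 26 mm high, domes up to 35 mm; from its broken +x end a low tongue 14 mm long and 9 mm high sticks out. Origin at the centre of the underside of the 50 mm part, z up
- good_a: a sound LED module: aluminium bar 90 mm long (x), 28 mm wide (y), 26 mm high with five LED domes up to 35 mm, about 120 g. Origin at the centre of its underside. Must stay where it is
- good_b: a second sound LED module, same as good_a. Must stay where it is
- reject_box: the reject box, fixed grey sheet-steel box 196 x 196 mm and 200 mm high, closed all round but for the slot in its top. Origin at the centre of its underside, axes parallel to the slot's. Its floor is 4 mm thick
- slot (a point): centre of the slot, level with the top of the reject box, 200 mm above the bench. The slot is 140 mm along this frame's x and 110 mm along y, in a top 4 mm thick; z up. A plain aluminium flap fills it, hinged along y (three dark knuckles, 4 mm proud) at the slot's +x edge (x = +70 mm), free edge at x = -67 mm, and swings down into the box only. The box floor is 196 mm below this point
- flap (a joint): flap angle in rad: 0 shut; grows as it is pushed down; stop at 1.5. A weak spring shuts it: about 1.7 N at its middle starts it, about 3 N holds it at 0.8 rad; a module laid on its middle does not open it. Fingers in mid-slot, closing on the part along the slot's x, tips 55 mm below the box top, hold it near 0.8 rad; opened there to 50 mm they push it further and the part falls between them
Mind the look-alikes: they are no part of the job. Leave any green, orange or yellow look-alike of the reject alone.

How it is judged:
On the way, in this order (a step that is already met when the one before it is completed fails the run):
1. the snapped module is held in the fingers inside the slot (its underside more than 20 mm below the box top) with the flap pushed open past 0.5 rad (contact force between the fingers and reject above 0.5 N and value of joint flap above 0.5 rad and z of reject in the frame of slot below -0.02 m and x of reject in the frame of slot between -0.07 and 0.07 m and y of reject in the frame of slot between -0.055 and 0.055 m), for 0.1 s.
2. the module has fallen into the box (more than 130 mm below its top) while the flap is still held open past 0.4 rad (z of reject in the frame of slot below -0.13 m and value of joint flap above 0.4 rad), for 0.1 s.
At the end, for the whole second after the job is handed in: the snapped module lies at rest inside the reject box, more than 130 mm below its top; the flap is shut (within 0.1 rad); both sound modules are within 30 mm of where they started (z of reject in the frame of slot below -0.13 m and x of reject in the frame of slot between -0.1 and 0.1 m and y of reject in the frame of slot between -0.1 and 0.1 m and linear speed of reject below 0.05 m/s and value of joint flap below 0.1 rad and distance of each of good_a, good_b from where it was at the start of the episode below 0.03 m); the robot touches nothing.
It fails at once if a sound module is moved by more than 30 mm (distance of any of good_a, good_b from where it was at the start of the episode above 0.03 m).
It also fails if it takes over 38 s, if anything falls off the work surface, if the arm or the gripper's body presses on something with over 40 N, if the wrist force passes 120 N, or if a joint passes its speed limit or range.

## Robot

A 6-joint arm with a two-finger parallel gripper is mounted at the origin on the work surface. World frame = base frame: x ahead of the robot, y to its left, z up, the work surface at z = 0. Lengths are in m, angles in rad, forces in N, time in s.
With the tool pointing down it reaches from about 0.375 to 0.975 m from the base axis. Payload 3.8 kg.
Tool frame: the origin (TCP) lies on the centre line of the jaws, within the pads' length; the fingertips stand 25 mm ahead of it and the grasp point (between the pads) lies 6 mm ahead of it (r.finger_overhang is the distance from the TCP to the fingertips, in m); z points along the fingers, y is the direction in which the jaws open and shut (so a half turn about z gives the same grasp; the last joint's range is limited). The gripper opens to 88 mm and grips with 3 to 60 N. Pads are 18 mm wide; open, the fingers measure 123 mm over their backs; the gripper's body (75 mm by 187 mm) begins 45 mm behind the grasp point.
Start: joints at [-1.303, 0.264, 1.604, -0, 1.274, -0.037], TCP at [0.203, -0.644, 0.264] pointing down, gripper open.
Joint ranges: [-2.63, 2.63], [-0.94, 2.18], [0.31, 2.57], [-1.31, 4.45], [0, 2.66], [-2.55, 2.55]. Speed limits (rad/s): [2.57, 2.57, 3.14, 3.14, 3.14, 3.14].

## Interface

Orientations are given as a 3x3 rotation matrix whose columns are the frame's x, y, z axes.
In Python, from cell import read_state, imaging, order, r gives the robot as it stands. The module is installed in compiled form; this text tells all that it offers.
- The arm moves only by the shell command python3 -m jog 'ROWS' [FORCE]. ROWS is JSON, a list of rows, each a list of 3 entries, a list of its own where there are three numbers: the turn, a rotation vector about the tool's x, y, z in degrees, then the shift along the tool's x, y, z in cm, then the opening, from 0 (shut) to 1 (fully open). In form: [[[rx, ry, rz], [tx, ty, tz], jaw], ...]. A call has 1 to 20 rows; each row is the pose to reach, as a shift and turn from the pose commanded when the call began, along the tool's axes at that moment; what a row does not reach only later rows make up. A row lasts 1/8 s, in which the tool goes at most 62.5 mm and 10.7 degrees, less where a joint would pass 70% of its speed; a pose out of reach is approached as far as the arm can. A call with a gripper value outside its range is refused whole. The fingers move at their own pace and stop on an object; FORCE is the grip in N (left out, the last holds). Time passes only in rows, so rows that repeat a pose let the fingers close. It gives the time, the measured TCP pose, the force and the opening at its end, in the units of the state.
- read_state(): the state, without advancing time (a new reading comes with each control period).
- imaging.capture(name): name is "side" or "top"; returns a dict with "image" (480x640x3 uint8, red, green, blue), "range_z" (480x640 float32, m along the optical axis (not along the pixel's ray), 0 where there is no reading), "mtx" (3x3 intrinsics, pixels), "k1" (the pictures are not rectified: a ray, as slopes to the right and down, at radius r is drawn at 1 + k1 r^2 times it, then the intrinsics apply), "R" (3x3) and "t" (3): a world point X has camera coordinates R X + t. Camera axes: x right, y down, z forward; pixel columns grow to the right and rows downward; lengths in m; the calibration is good to about 2 mm. A picture is of the moment at which its call begins.
- order.finish_job(): hands the job in, once; it reports no verdict.
The state is a dict: "t": time; "joint_positions": joint angles; "joint_velocities": joint speeds; "joint_efforts": joint torques, N m; "ee_pos": TCP position; "tool_rot": TCP orientation; "contact_force": force on the tool from outside, world axes, zero at the start; "moment": the same for the moment, N m; "finger_gap": opening from 0.0 (shut) to 1.0 (fully open).
Only numpy, scipy, OpenCV 4.12 (cv2) and the standard library are available. Lean on these libraries where they do the work, as an engineer would, in place of code of your own. Each camera call takes 0.05 s, during which the arm holds its last target. There are 200 camera calls.

## Working session

There is one attempt and no reset: what is moved stays moved. The work goes in short steps, Python scripts to look and compute and a shell command to move; the robot and the scene stay as the last step left them, time stands still between calls to the robot, and variables do not carry over. Pictures are saved under pics/ and viewed, about 8 in all and at most 12, crops included, and the job is handed in when it is done.

```bash
mkdir -p pics; cat > h.py <<'E'
import numpy as np, cv2
from cell import read_state, imaging, order, r
def cap(n, f=None):
    c=imaging.capture(n)
    if f: cv2.imwrite('pics/'+f, c['image'][:,:,::-1])
    np.savez('last_'+n, **c)
    return c
def load(n): return dict(np.load('last_'+n+'.npz'))
def cloud(c):
    M=c['mtx']; k=float(c['k1'])
    v,u=np.mgrid[0:480,0:640].astype(np.float64)
    p=cv2.undistortPoints(np.stack([u.ravel(),v.ravel()],1)[:,None],M,np.array([k,0,0,0,0.]))[:,0]
    z=c['range_z'].ravel().astype(float)
    X=np.c_[p*z[:,None],z]
    W=(X-c['t'])@c['R']
    W[z==0]=np.nan
    return W.reshape(480,640,3)
E
python3 - <<'E'
from h import *
for n in('top','side'):
    c=cap(n,n+'0.png'); print(n,c['mtx'].round(1).tolist(),c['k1'],c['R'].round(3).tolist(),c['t'])
s=read_state(); print(s['ee_pos'],s['tool_rot'],s['contact_force'],s['finger_gap'],r.finger_overhang)
E
```

```text
top [[621.8, 0.0, 327.9], [0.0, 621.8, 245.0], [0.0, 0.0, 1.0]] -0.17487615356842778 [[0.01, -1.0, -0.02], [-0.981, -0.006, -0.195], [0.195, 0.022, -0.981]] [1.67401867e-05 5.81600041e-01 1.30890373e+00]
side [[522.6, 0.0, 323.1], [0.0, 522.6, 238.4], [0.0, 0.0, 1.0]] -0.01171218733511157 [[-0.871, -0.491, -0.019], [-0.34, 0.63, -0.698], [0.355, -0.602, -0.715]] [0.48934769 0.2998571  0.83744594]
[ 0.20241305 -0.64332639  0.26252932] [[ 9.53901292e-01  3.00120021e-01 -5.46458073e-04]
 [ 3.00120513e-01 -9.53899355e-01  1.92284090e-03]
 [ 5.58170477e-05 -1.99820370e-03 -9.99998002e-01]] [ 0.56363046 -1.28801914  0.05538186] 0.9971883189985755 0.025
```

View pics/top0.png

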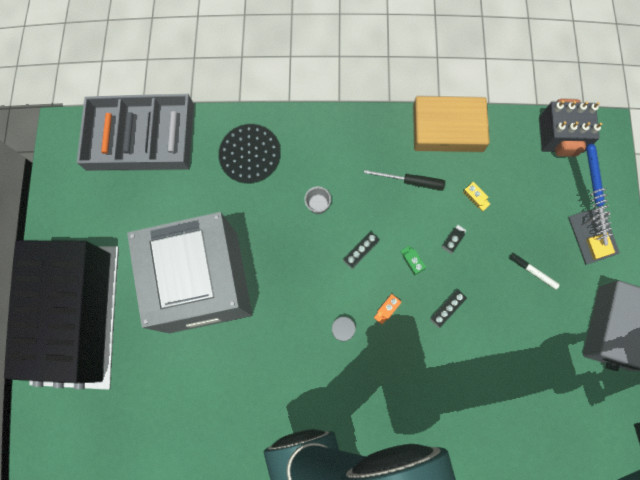

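View pics/side0.png

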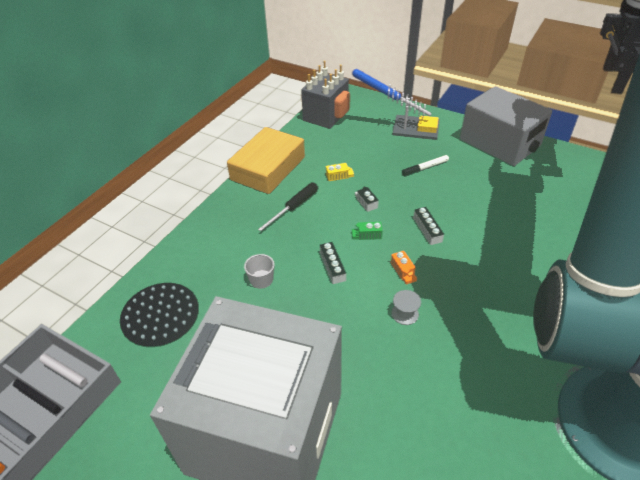

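The reject (black, two domes) is at top (455,238) and side (367,198). The box slot is at top (183,268). I'll zoom in for the hinge side and the tongue direction.

```bash
python3 - <<'E'
from h import *
t=load('top'); s=load('side'); I=t['image'][:,:,::-1]; J=s['image'][:,:,::-1]
z=lambda im,a,b,c,d,w,h: cv2.resize(im[a:b,c:d],(w,h),interpolation=cv2.INTER_CUBIC)
o=np.vstack([np.hstack([z(I,205,335,120,260,400,300),z(I,213,263,420,487,400,300)]),np.hstack([z(J,290,470,150,350,400,300),z(J,170,225,330,403,400,300)])])
cv2.imwrite('pics/zoom.png',o)
for n,c,boxwin,rw in(('top',t,(205,335,120,260),(213,263,430,487)),('side',s,(290,479,150,350),(178,222,345,393))):
    W=cloud(c)
    def pts(w,lo,hi):
        P=W[w[0]:w[1],w[2]:w[3]].reshape(-1,3); return P[(P[:,2]>lo)&(P[:,2]<hi)]
    P=pts(boxwin,.19,.215); print(n,'boxtop',len(P),np.median(P[:,2]),cv2.minAreaRect(P[:,:2].astype(np.float32)*1000),P.min(0),P.max(0))
    P=pts(rw,.017,.05); print(' rej top',len(P),np.percentile(P[:,2],[10,50,90]),cv2.minAreaRect(P[:,:2].astype(np.float32)*1000),P.mean(0))
    P=pts(rw,.005,.05); print(' rej all',len(P),cv2.minAreaRect(P[:,:2].astype(np.float32)*1000),P.mean(0))
    P=pts(rw,.005,.014); print(' rej low',len(P),P.mean(0))
    P=pts(rw,-.02,.004); print(' bench',np.median(P[:,2]))
E
```

```text
top boxtop 9273 0.19777901287505176 ((503.56756591796875, 292.61090087890625), (198.4767303466797, 198.2323760986328), 12.73939037322998) [0.38690578 0.17541962 0.19001004] [0.62026899 0.41012072 0.20733711]
 rej top 260 [0.01981736 0.02426128 0.02914586] ((604.7632446289062, -279.98193359375), (27.756832122802734, 53.37678527832031), 54.63448715209961) [ 0.60308775 -0.2791641   0.02450082]
 rej all 322 ((609.6806640625, -291.15130615234375), (92.30179595947266, 125.34459686279297), 4.180575847625732) [ 0.60476863 -0.28037783  0.02150566]
 rej low 54 [ 0.61326162 -0.28654127  0.00796134]
 bench -0.0022692991849097744
side boxtop 19671 0.1995913079762536 ((503.5732727050781, 291.117919921875), (197.871337890625, 198.5538330078125), 12.703949928283691) [0.38643976 0.17465249 0.19000387] [0.61927382 0.40841636 0.20651108]
 rej top 252 [0.02002261 0.02643229 0.03188159] ((605.6112670898438, -282.1993103027344), (30.841510772705078, 63.53232955932617), 57.223594665527344) [ 0.60060516 -0.27643712  0.02618115]
 rej all 347 ((597.1978759765625, -277.6798095703125), (80.37496948242188, 127.44371795654297), 32.92271041870117) [ 0.59997616 -0.27471579  0.02184681]
 rej low 78 [ 0.59946542 -0.27084323  0.00919536]
 bench 0.0005771108294045529
```

View pics/zoom.png

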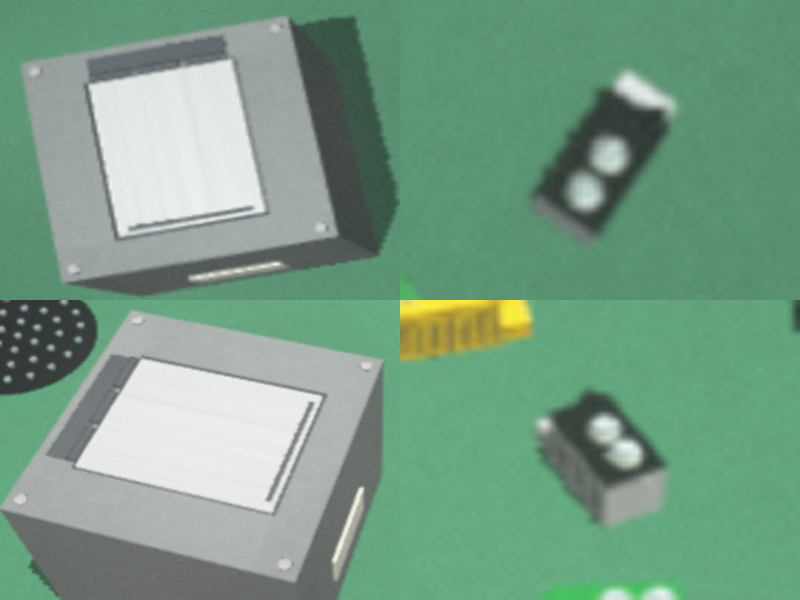

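Hinge at the world +x (far) edge, free edge near the robot; the tongue points to +x, −y (about −35°). Next I compute precise poses and moves.

```bash
cat >> h.py <<'E'
def proj(c,px,z):
    p=cv2.undistortPoints(np.float64(px)[:,None],c['mtx'],np.array([float(c['k1']),0,0,0,0.]))[:,0]
    d=np.c_[p,np.ones(len(p))]@c['R']; o=-c['R'].T@c['t']
    return o+d*((z-o[2])/d[:,2])[:,None]
def need(p,yaw,s=None):
    """shift (cm, tool axes) and tool-z turn (deg) to bring TCP to p with tool y at yaw deg"""
    s=s or read_state(); R=s['tool_rot']
    y=np.array([np.cos(np.radians(yaw)),np.sin(np.radians(yaw)),0]); z=np.array([0,0,-1.])
    G=np.c_[np.cross(y,z),y,z]
    print('shift',(R.T@(np.array(p)-s['ee_pos'])*100).round(2),'turn',np.degrees(cv2.Rodrigues(R.T@G)[0].ravel()).round(2))
E
python3 - <<'E'
from h import *
for n,rw,bw in(('top',(213,263,430,487),(225,310,140,225)),('side',(178,222,345,393),(320,420,180,320))):
    c=load(n); I=c['image'].astype(int)
    a,b,l,rr=rw; S=I[a:b,l:rr]; m=(S.max(2)<75).astype(np.uint8)
    m=cv2.morphologyEx(m,cv2.MORPH_CLOSE,np.ones((5,5),np.uint8))
    k,L,st,_=cv2.connectedComponentsWithStats(m); i=1+st[1:,4].argmax()
    v,u=np.nonzero(L==i); P=proj(c,np.c_[u+l,v+a],.026)[:,:2]; q=cv2.minAreaRect((P*1000).astype(np.float32))
    print(n,'board',len(v),q, P.mean(0))
    a,b,l,rr=bw; S=I[a:b,l:rr]; m=((S.min(2)>205)).astype(np.uint8)
    k,L,st,_=cv2.connectedComponentsWithStats(m); i=1+st[1:,4].argmax()
    v,u=np.nonzero(L==i); P=proj(c,np.c_[u+l,v+a],.2)[:,:2]
    print(n,'flap',len(v),cv2.minAreaRect((P*1000).astype(np.float32)))
need([.604,-.2795,.15],54.6)
E
```

```text
top board 144 ((603.9722900390625, -278.5260925292969), (25.640260696411133, 50.621055603027344), 55.434513092041016) [ 0.60664894 -0.27971201]
top flap 3221 ((503.8881530761719, 292.0252990722656), (133.28707885742188, 102.89226531982422), 12.777671813964844)
side board 58 ((609.5508422851562, -276.3157043457031), (20.44379425048828, 50.00335693359375), 34.616661071777344) [ 0.61101704 -0.2782279 ]
side flap 6796 ((503.98089599609375, 292.026611328125), (135.237060546875, 104.39543151855469), 12.732635498046875)
shift [ 49.23 -22.63  11.3 ] turn [-6.0000e-02 -1.3000e-01 -1.2714e+02]
```

```bash
python3 -m jog '[[[0,0,-127.5],[49.2,-22.6,0],0.65],[[0,0,-127.5],[49.2,-22.6,0],0.65],[[0,0,-127.5],[49.2,-22.6,0],0.65],[[0,0,-127.5],[49.2,-22.6,0],0.65],[[0,0,-127.5],[49.2,-22.6,0],0.65],[[0,0,-127.5],[49.2,-22.6,0],0.65],[[0,0,-127.5],[49.2,-22.6,0],0.65],[[0,0,-127.5],[49.2,-22.6,0],0.65],[[0,0,-127.5],[49.2,-22.6,6],0.65],[[0,0,-127.5],[49.2,-22.6,12],0.65],[[0,0,-127.5],[49.2,-22.6,16],0.65],[[0,0,-127.5],[49.2,-22.6,16],0.65],[[0,0,-127.5],[49.2,-22.6,16],0.65],[[0,0,-127.5],[49.2,-22.6,16],0.65]]'
python3 - <<'E'
from h import *
t=cap('top'); s=cap('side')
z=lambda im,a,b,c,d,w,h: cv2.resize(im[a:b,c:d],(w,h),interpolation=cv2.INTER_CUBIC)
cv2.imwrite('pics/pre.png',np.hstack([z(t['image'][:,:,::-1],180,330,370,520,400,400),z(s['image'][:,:,::-1],110,260,290,440,400,400)]))
S=read_state(); print(S['ee_pos'],S['tool_rot'].round(3).tolist(),S['t'],S['finger_gap'])
need([.604,-.279,.0285],55)
E
```

```text
t: 1.85
ee_pos: [0.6046, -0.281, 0.1045]
tool_rot: [[-0.817, 0.576, 0.001], [0.576, 0.817, -0.001], [-0.001, 0.0, -1.0]]
contact_force: [-0.1, 0.1, 0.3]
finger_gap: 0.65
[ 0.60472686 -0.28109225  0.10491509] [[-0.818, 0.576, 0.002], [0.576, 0.818, -0.001], [-0.002, 0.0, -1.0]] 1.95 0.648054496653163
shift [0.2  0.13 7.64] turn [ 0.02  0.12 -0.14]
```

View pics/pre.png

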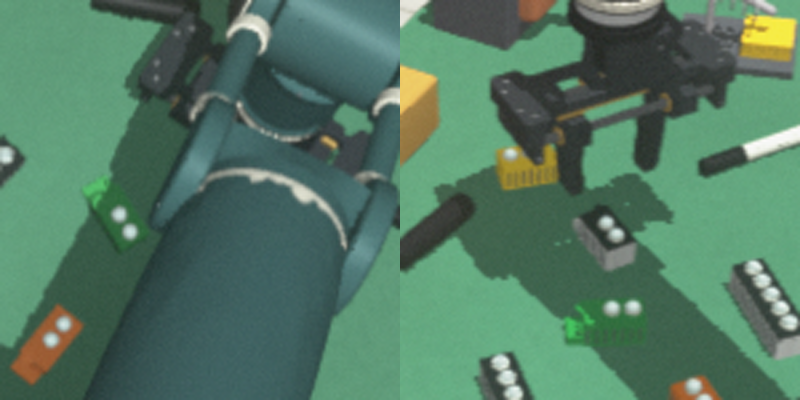

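The side view shows the gripper above the reject with its jaws across the part's width, and nothing in the way. I'll descend, grip and lift.

```bash
python3 -m jog '[[[0,0,0],[0.2,0.1,4],0.65],[[0,0,0],[0.2,0.1,7.5],0.65],[[0,0,0],[0.2,0.1,7.5],0.65],[[0,0,0],[0.2,0.1,7.5],0.65],[[0,0,0],[0.2,0.1,7.5],0.1],[[0,0,0],[0.2,0.1,7.5],0.1],[[0,0,0],[0.2,0.1,7.5],0.1],[[0,0,0],[0.2,0.1,7.5],0.1],[[0,0,0],[0.2,0.1,7.5],0.1],[[0,0,0],[0.2,0.1,7.5],0.1]]' 30
python3 -m jog '[[[0,0,0],[0,0,-5],0.1],[[0,0,0],[0,0,-11],0.1],[[0,0,0],[0,0,-17],0.1],[[0,0,0],[0,0,-23],0.1],[[0,0,0],[0,0,-28],0.1],[[0,0,0],[0,0,-28],0.1],[[0,0,0],[0,0,-28],0.1]]'
python3 - <<'E'
from h import *
s=cap('side')
cv2.imwrite('pics/lift.png',s['image'][0:300,200:600,::-1])
need([.504,.292,.30],12.7)
E
```

```text
t: 3.2
ee_pos: [0.6031, -0.2788, 0.0291]
tool_rot: [[-0.819, 0.574, 0.0], [0.574, 0.819, -0.0], [-0.0, -0.0, -1.0]]
contact_force: [-1.8, -0.5, 4.3]
finger_gap: 0.312
t: 4.08
ee_pos: [0.6025, -0.2784, 0.3073]
tool_rot: [[-0.819, 0.574, -0.001], [0.574, 0.819, 0.001], [0.002, -0.0, -1.0]]
contact_force: [-1.2, -0.6, -1.7]
finger_gap: 0.315
shift [40.76 41.06  0.74] turn [-0.11 -0.2  42.26]
```

View pics/lift.png

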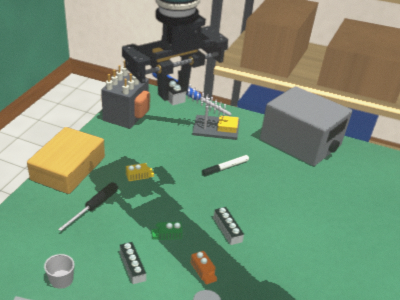

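Part held (gap 27.5 mm); the bench spot is empty. Now to above the slot.

```bash
python3 -m jog '[[[0,0,8],[4,4,0],0.1],[[0,0,16],[8,8,0],0.1],[[0,0,24],[12,12,0],0.1],[[0,0,32],[16,16,0],0.1],[[0,0,38],[20,20,0],0.1],[[0,0,42.3],[24,24,0],0.1],[[0,0,42.3],[28,28,0],0.1],[[0,0,42.3],[32,32,0],0.1],[[0,0,42.3],[36,36,0],0.1],[[0,0,42.3],[39,39.5,0],0.1],[[0,0,42.3],[41.1,41.4,0],0.1],[[0,0,42.3],[41.1,41.4,0],0.1],[[0,0,42.3],[41.1,41.4,0],0.1],[[0,0,42.3],[41.1,41.4,0],0.1]]'
python3 - <<'E'
from h import *
s=cap('side')
cv2.imwrite('pics/over.png',s['image'][150:480,50:500,::-1])
need([.503,.296,.17],12.7)
E
```

```text
t: 5.88
ee_pos: [0.5042, 0.295, 0.3079]
tool_rot: [[-0.218, 0.976, -0.001], [0.976, 0.218, -0.001], [-0.001, -0.001, -1.0]]
contact_force: [-0.1, -0.8, -0.9]
finger_gap: 0.316
shift [ 0.13 -0.1  13.82] turn [-0.04  0.03 -0.12]
```

View pics/over.png

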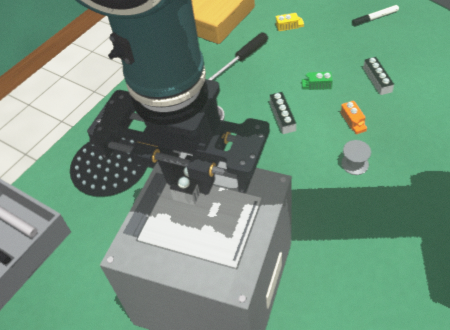

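The part is centred over the slot (crop pixel about (185,190)), jaws along the slot's x. I'll push down gradually.

```bash
python3 -m jog '[[[0,0,0],[0.1,-0.1,4],0.1],[[0,0,0],[0.1,-0.1,7],0.1],[[0,0,0],[0.1,-0.1,8.5],0.1],[[0,0,0],[0.1,-0.1,9.5],0.1],[[0,0,0],[0.1,-0.1,10.5],0.1],[[0,0,0],[0.1,-0.1,11.5],0.1],[[0,0,0],[0.1,-0.1,12.5],0.1],[[0,0,0],[0.1,-0.1,13.3],0.1],[[0,0,0],[0.1,-0.1,13.8],0.1],[[0,0,0],[0.1,-0.1,13.8],0.1],[[0,0,0],[0.1,-0.1,13.8],0.1],[[0,0,0],[0.1,-0.1,13.8],0.1]]'
python3 - <<'E'
from h import *
s=cap('side')
cv2.imwrite('pics/in.png',cv2.resize(s['image'][250:450,130:380,::-1],(750,600)))
need([.503,.296,.17],12.7)
E
```

```text
t: 7.42
ee_pos: [0.5018, 0.2967, 0.1699]
tool_rot: [[-0.219, 0.976, -0.003], [0.976, 0.219, -0.001], [-0.0, -0.003, -1.0]]
contact_force: [-3.9, -0.7, -0.6]
finger_gap: 0.312
shift [-0.09  0.1  -0.01] turn [-0.16  0.02 -0.04]
```

View pics/in.png

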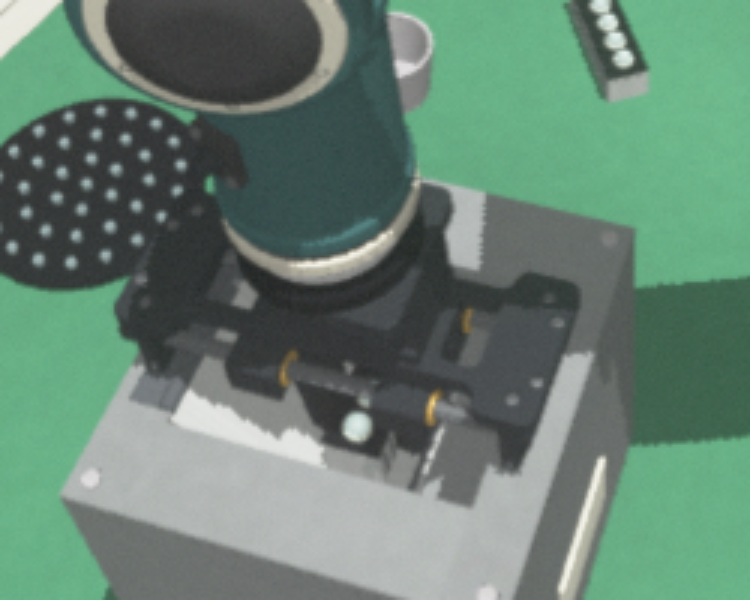

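The flap is pushed down into the slot and the part (dome at (357,427)) is in the jaws. I'll open to 50 mm and hold.

```bash
python3 -m jog '[[[0,0,0],[0,0,0],0.57],[[0,0,0],[0,0,0],0.57],[[0,0,0],[0,0,0],0.57],[[0,0,0],[0,0,0],0.57],[[0,0,0],[0,0,0],0.57],[[0,0,0],[0,0,0],0.57],[[0,0,0],[0,0,0],0.57],[[0,0,0],[0,0,0],0.57],[[0,0,0],[0,0,0],0.57],[[0,0,0],[0,0,0],0.57],[[0,0,0],[0,0,0],0.57],[[0,0,0],[0,0,0],0.57]]'
python3 - <<'E'
from h import *
s=cap('side')
cv2.imwrite('pics/rel.png',cv2.resize(s['image'][350:430,170:300,::-1],(780,480),interpolation=cv2.INTER_CUBIC))
W=cloud(s)[350:430,170:300].reshape(-1,3); z=W[:,2]; print(np.histogram(z,bins=[-.02,0,.02,.04,.06,.08,.1,.12,.14,.16,.18,.195]))
E
```

```text
t: 8.98
ee_pos: [0.5027, 0.2968, 0.1705]
tool_rot: [[-0.219, 0.976, -0.001], [0.976, 0.219, -0.0], [-0.0, -0.001, -1.0]]
contact_force: [-5.5, -1.9, -0.5]
finger_gap: 0.57
(array([ 33, 571,   0,   0,   0, 183, 359, 326, 344, 418, 324]), array([-0.02 ,  0.   ,  0.02 ,  0.04 ,  0.06 ,  0.08 ,  0.1  ,  0.12 ,
        0.14 ,  0.16 ,  0.18 ,  0.195]))
```

View pics/rel.png

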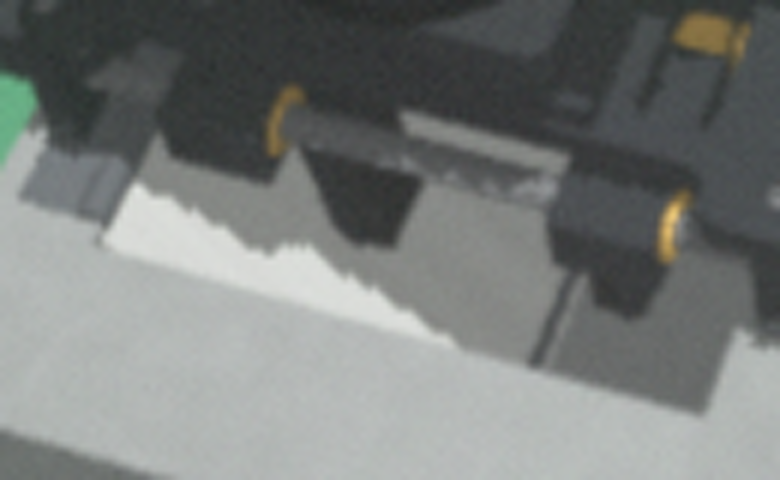

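The gap between the fingers (480,250) is empty down to the flap's free edge (555,320), and the flap is still well open, so the part has dropped. Withdrawing straight up.

```bash
python3 -m jog '[[[0,0,0],[0,0,-1],0.57],[[0,0,0],[0,0,-3],0.57],[[0,0,0],[0,0,-6],0.57],[[0,0,0],[0,0,-10],0.57],[[0,0,0],[0,0,-15],0.57],[[0,0,0],[10,-10,-15],0.57],[[0,0,0],[-5,-10,-15],0.57],[[0,0,0],[-15,-10,-15],0.57],[[0,0,0],[-25,-10,-15],0.57],[[0,0,0],[-30,-10,-15],0.57],[[0,0,0],[-30,-10,-15],0.57],[[0,0,0],[-30,-10,-15],0.57],[[0,0,0],[-30,-10,-15],0.57]]'
python3 - <<'E'
from h import *
o=[load('top')]
t=cap('top'); s=cap('side')
cv2.imwrite('pics/end.png',np.vstack([t['image'][190:350,100:500],s['image'][220:480,100:500]])[:,:,::-1])
W=cloud(s); P=W[290:479,150:350].reshape(-1,3)
c=np.array([.504,.292]);a=np.radians(12.7);A=np.array([[np.cos(a),-np.sin(a)],[np.sin(a),np.cos(a)]])
q=(P[:,:2]-c)@A; m=(abs(q[:,0])<.055)&(abs(q[:,1])<.045); print('flap z',m.sum(),np.nanpercentile(P[m,2],[2,50,98]))
S=read_state(); print(S['t'],S['contact_force'],S['ee_pos'])
E
```

```text
t: 10.65
ee_pos: [0.4734, -0.0206, 0.3237]
tool_rot: [[-0.214, 0.977, 0.007], [0.977, 0.214, -0.002], [-0.003, 0.007, -1.0]]
contact_force: [-1.0, 0.9, -0.4]
finger_gap: 0.573
flap z 4944 [0.19657022 0.19900529 0.20113129]
10.75 [-0.8879441   0.73702091  0.15217051] [ 0.47249481 -0.01801358  0.3228032 ]
```

View pics/end.png

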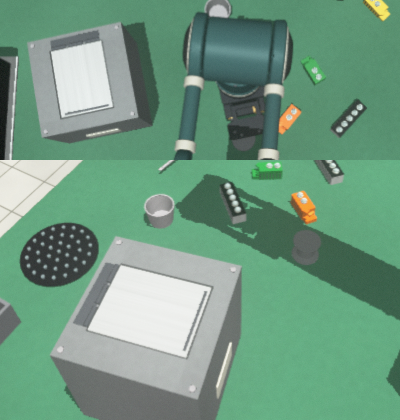

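The flap is shut (flat at z 0.199), nothing lies on it or beside the box, and both sound modules are in place. Handing in.

```bash
python3 -m jog '[[[0,0,0],[0,0,0],0.57],[[0,0,0],[0,0,0],0.57],[[0,0,0],[0,0,0],0.57],[[0,0,0],[0,0,0],0.57]]'; python3 -c "
from cell import order; print(order.finish_job())"
```

```text
t: 11.25
ee_pos: [0.4711, -0.0172, 0.3206]
tool_rot: [[-0.22, 0.975, -0.0], [0.975, 0.22, -0.0], [0.0, -0.0, -1.0]]
contact_force: [-0.1, -0.2, -0.6]
finger_gap: 0.57
the job is handed in; nothing more can be done
None
```

I gripped the snapped module across its width and pushed the flap down with it to the prescribed depth, fingertips 55 mm below the box top. I then opened to 50 mm, held for 1.5 s, withdrew straight up and handed in at about 11.3 s.

**What the last checks showed:**
- **Module:** with the flap still held open, the space between the fingers was empty. After withdrawing, there was no module on the flap or beside the box in the pictures. Its resting place inside the closed box could not be seen, so that is inferred.
- **Flap:** shut, with its surface measured flat at 0.197–0.201 m. The flap angle while open was not measured, only seen in the pictures to be well open.
- **Sound modules:** they looked undisturbed in the last side and top pictures. I checked this by eye and did not measure their positions.
- **Robot:** touching nothing, with residual force under 1 N, well above the bench.

No check failed or disagreed.

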